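# Chocolate samples from the cooling tray to the tasting rack, order kept

### The arm

A 6-joint arm with a two-finger parallel gripper is mounted at the origin on the work surface. World frame = base frame: x ahead of the robot, y to its left, z up, the work surface at z = 0. Lengths are in m, angles in rad, forces in N, time in s.
With the tool pointing down it reaches from about 0.4 to 0.825 m from the base axis. Payload 7 kg.
Tool frame: the origin (TCP) lies on the centre line of the jaws, within the pads' length; the fingertips stand 22 mm ahead of it and the grasp point (between the pads) lies 3 mm ahead of it; z points along the fingers, y is the direction in which the jaws open and shut (so a half turn about z gives the same grasp; the last joint's range is limited). The gripper opens to 88 mm and grips with 3 to 60 N. Pads are 19 mm wide; open, the fingers measure 130 mm over their backs; the gripper's body (78 mm by 193 mm) begins 47 mm behind the grasp point.
Start: joints at [1.459, 0.359, 0.012, 0, -1.224, -0.288], TCP at [0.263, 0.622, 0.249] pointing down, gripper open.
Joint ranges: [-3.07, 3.07], [-1.43, 2.12], [-1.02, 1.25], [-3.03, 1.67], [-3.05, -0], [-3.03, 3.03]. Speed limits (rad/s): [2.39, 2.39, 3.01, 3.14, 3.14, 3.14].

### API

Orientations are given as [roll, pitch, yaw] about the fixed x, y, z axes, in that order (R = Rz(yaw) Ry(pitch) Rx(roll)).
In Python, from station import arm gives the robot as it stands. The module is installed in compiled form; this text tells all that it offers.
- The arm moves only by the tool arm_command, never from a script. Its argument "motion" is a list of rows, each a list of 3 entries, a list of its own where there are three numbers: the shift along the tool's x, y, z in mm, then the turn, a rotation vector about the tool's x, y, z in degrees, then the opening, from 0 (shut) to 1 (fully open). In form: [[[tx, ty, tz], [wx, wy, wz], grip], ...]. A call has 1 to 20 rows; each row shifts and turns the commanded pose from where the row before left it, along the tool's axes as they then stand; what a row does not reach is not made up. A row lasts 1/12 s, in which the tool goes at most 41.7 mm and 7.16 degrees, less where a joint would pass 70% of its speed; a pose out of reach is approached as far as the arm can. A call is refused whole if a number of a shift passes 41.7 or a number of a turn 7.16, either way. A call with a gripper value outside its range is refused whole. The fingers move at their own pace and stop on an object; "newtons" is the grip in N (left out, the last holds). Time passes only in rows, so rows that do not move let the fingers close. It gives the time, the measured TCP pose, the force and the opening at its end, in the units of the state.
- arm.get_state(): the state, without advancing time (a new reading comes with each control period).
- arm.grab_frame(name): name is "scene" or "top"; returns the picture (480x640x3 uint8, red, green, blue); there is no depth.
- arm.camera_info(name): a dict with "fov_y" (degrees; the focal length in pixels is half the picture's height over the tangent of half this angle, whatever the lens; pixels are square), "cx", "cy" (the principal point, pixels), "view" (4x4, takes a point from world to camera coordinates). Camera axes: x right, y down, z forward; pixel columns grow to the right and rows downward; lengths in m; the calibration is good to about 2 mm. A picture is of the moment at which its call begins. camera_info takes no time and is no camera call.
- arm.job_done(): hands the job in, once; it reports no verdict.
The state is a dict: "t": time; "q": joint angles; "qd": joint speeds; "joint_efforts": joint torques, N m; "eef_pos": TCP position; "ee_rot": TCP orientation; "force": force on the tool from outside, world axes, zero at the start; "moment": the same for the moment, N m; "width": finger opening in m.
Only numpy, scipy, OpenCV 4.12 (cv2) and the standard library are available. Lean on these libraries where they do the work, as an engineer would, in place of code of your own. Each camera call takes 0.05 s, during which the arm holds its last target. There are 200 camera calls.

### The job

Move the four sample pots from the steel cooling tray to the white tasting rack, one upright in the middle of each marked place, keeping their order as counted from the handle: the pot next to the cooling tray's handle goes next to the tasting rack's handle, and so on down the row. Never tip a pot over, and set each one down rather than letting it drop.

Things in the scene. Friction and masses are not known exactly. Their poses are not given: they have to be found in the camera images.
- jar_mid (a point): Sample pot, loose, about 0.1 kg: round squat jar, dark chocolate-brown, diameter 52 mm up to 34 mm, then a white screw cap of 49 mm diameter; 48 mm high. The point is on its upright axis, half-way up (24 mm above its underside); z up. At the start it stands upright on plate_a, within 2 mm of its centre, turned by up to 0.15 rad from it.
- tin_mid (a point): Sample pot, loose, about 0.1 kg: slim round aluminium tin, diameter 36 mm, 74 mm high, with a faint lid seam (rims up to 37 mm across). The point is on its upright axis, half-way up (37 mm above its underside); z up. At the start it stands upright on plate_b, within 2 mm of its centre, turned by up to 0.15 rad from it.
- square_pot_mid (a point): Sample pot, loose, about 0.1 kg: square white plastic pot 42 x 42 mm, 46 mm high, with a grey lid 44 x 44 x 10 mm on top; 56 mm high over all; its sides lie along its x and y axes. The point is on its upright axis, half-way up (28 mm above its underside); z up. At the start it stands upright on plate_c, within 2 mm of its centre, turned by up to 0.15 rad from it.
- bottle_mid (a point): Sample pot, loose, about 0.1 kg: small round amber bottle, body diameter 42 mm up to 46 mm high, then a shoulder and a black cap 26 mm across; 76 mm high. The point is on its upright axis, half-way up (38 mm above its underside); z up. At the start it stands upright on plate_d, within 2 mm of its centre, turned by up to 0.15 rad from it.
- plate_a: Square aluminium cooling plate, 62 x 62 x 8 mm, fixed on the cooling tray; the jar stands on it at the start, so it shows where the jar came from. The four plates look alike; which place of the tray this one has varies. Origin: centre of its underside, 6 mm above the table (its top at 14 mm).
- plate_b: Square aluminium cooling plate, 62 x 62 x 8 mm, fixed on the cooling tray; the tin stands on it at the start, so it shows where the tin came from. The four plates look alike; which place of the tray this one has varies. Origin: centre of its underside, 6 mm above the table (its top at 14 mm).
- plate_c: Square aluminium cooling plate, 62 x 62 x 8 mm, fixed on the cooling tray; the square_pot stands on it at the start, so it shows where the square_pot came from. The four plates look alike; which place of the tray this one has varies. Origin: centre of its underside, 6 mm above the table (its top at 14 mm).
- plate_d: Square aluminium cooling plate, 62 x 62 x 8 mm, fixed on the cooling tray; the bottle stands on it at the start, so it shows where the bottle came from. The four plates look alike; which place of the tray this one has varies. Origin: centre of its underside, 6 mm above the table (its top at 14 mm).
- cooling_tray: Source rack: fixed flat steel tray, 80 mm wide (x), from y = -156 to +194 mm, 6 mm thick, carrying the four plates at its y = +112.5, +37.5, -37.5, -112.5 mm. A black loop handle (56 mm long, top 37 mm above the table) crosses its +y end at y = +176 mm, so y = +112.5 is the place next to the handle. Origin on the table, mid-row. It may be the nearer or the farther rack.
- tasting_rack: Target rack: fixed white board, 80 mm wide (x), from y = -194 to +156 mm, top 12 mm above the table. Wooden ribs 6 mm thick, 6 mm high at y = 0, +-75, +-150 mm part four places centred at y = -112.5, -37.5, +37.5, +112.5 mm (grey rings). A black loop handle (top 37 mm above the table) crosses its -y end at y = -176 mm, so y = -112.5 is next to the handle. Origin on the table, mid-row.
Things that resemble listed ones, but are neither listed nor needed, are in the scene too. What is shaped like the part that bears tin_mid but blue is not meant.

How it is judged:
By the outcome, as a careful person would: the job done as asked, in the order asked, and still so for the second after the job is handed in, with the robot touching nothing.
It also fails if it takes over 88 s, if anything falls off the work surface, if the arm or the gripper's body presses on something with over 40 N, if the wrist force passes 120 N, or if a joint passes its speed limit or range.

## Working session

There is one attempt and no reset: what is moved stays moved. The work goes in short steps, Python scripts to look and compute and a tool call to move; the robot and the scene stay as the last step left them, time stands still between calls to the robot, and variables do not carry over. Pictures are saved under pics/ and viewed, on a budget of 14 in all, crops included, one or two more only if the job needs it, and the job is handed in when it is done.

Besides the shell and the picture viewer there is one more tool, called after "Request:" as a command line: name --argument value ..., lists and objects as JSON in quotes. arm_command: Moves the arm, as the interface text tells. Its arguments: {"type":"object","properties":{"motion":{"type":"array","items":{"type":"array"}},"newtons":{"type":"number"}},"required":["motion"]}

```bash
mkdir -p pics
cat > h.py <<'E'
import numpy as np, cv2
from station import arm
def cam(n):
    c=arm.camera_info(n); f=240/np.tan(np.radians(c["fov_y"])/2); return c,f,np.array(c["view"])
def back(n,u,v,z):
    c,f,V=cam(n); d=V[:3,:3].T@np.array([(u-c["cx"])/f,(v-c["cy"])/f,1]); o=-V[:3,:3].T@V[:3,3]
    return o+d*(z-o[2])/d[2]
def proj(n,p):
    c,f,V=cam(n); q=V[:3,:3]@np.array(p)+V[:3,3]; return c["cx"]+f*q[0]/q[2], c["cy"]+f*q[1]/q[2]
def save(n,name,crop=None,s=1):
    im=arm.grab_frame(n)[:,:,::-1]
    if crop: u0,v0,u1,v1=crop; im=im[v0:v1,u0:u1]
    cv2.imwrite("pics/"+name+".png",cv2.resize(im,None,fx=s,fy=s,interpolation=cv2.INTER_CUBIC))
E
python3 - <<'E'
from h import *
for n in("top","scene"):
    save(n,n+"0"); print(n,arm.camera_info(n))
s=arm.get_state();print(s)
E
```

```text
top {'fov_y': 55.64312302253848, 'cx': 320.4198159279232, 'cy': 241.76898328075032, 'view': array([[-0.01013952, -0.99994465,  0.00280903, -0.01966574],
       [-0.99657633,  0.00987477, -0.08208593,  0.6466829 ],
       [ 0.08205365, -0.00363173, -0.9966213 ,  0.69134223],
       [ 0.        ,  0.        ,  0.        ,  1.        ]])}
scene {'fov_y': 50.83345399570061, 'cx': 327.67468003234546, 'cy': 239.81630526848352, 'view': array([[-0.81443242,  0.58017774,  0.00967607,  0.54156767],
       [ 0.45792815,  0.65288558, -0.60335912, -0.25289479],
       [-0.35637289, -0.48696428, -0.79741091,  1.15666493],
       [ 0.        ,  0.        ,  0.        ,  1.        ]])}
{'t': 0.1, 'q': array([ 1.45913934e+00,  3.59358101e-01,  1.11873555e-02, -2.83082452e-04,
       -1.22412366e+00, -2.88092882e-01]), 'qd': array([-0.00178131, -0.00114704,  0.00096262,  0.00236822, -0.00034774,
       -0.00119966]), 'joint_efforts': array([-2.09776597e-03, -5.84165454e+01,  2.93750650e+01,  7.01551929e+00,
        1.01301813e-02, -5.48810942e-05]), 'eef_pos': array([0.26258097, 0.62140958, 0.24770929]), 'ee_rot': array([ 3.14008069e+00, -1.70514570e-04, -3.99846120e-01]), 'force': array([ 0.69931505, -0.02805201,  0.11265868]), 'moment': array([ 0.00158994, -0.03075548, -0.05933986]), 'width': 0.08792164924567207}
```

View pics/top0.png

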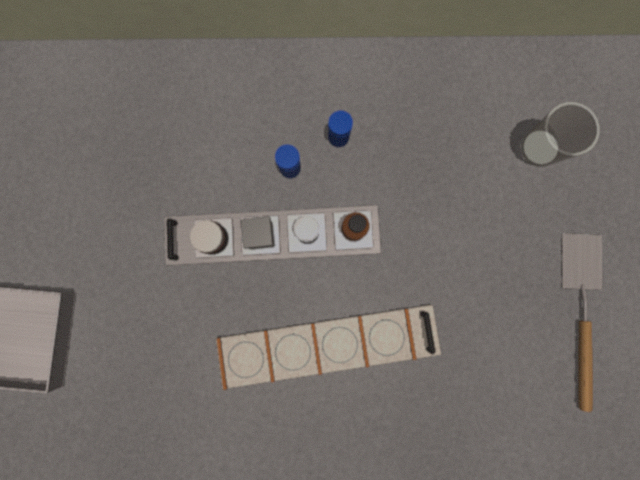

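View pics/scene0.png

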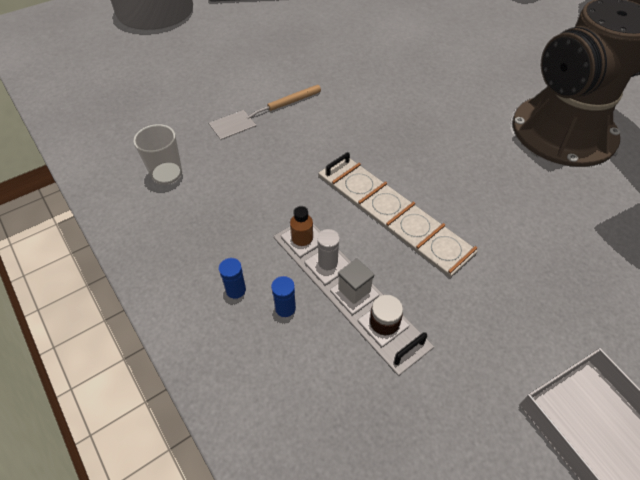

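The top view shows the cooling tray with its handle at the left (172,240). From the handle the order is jar (207,236), square pot (257,232), tin (306,229), bottle (355,226). The tasting rack's handle is at the right (428,332), and its rings are at (387,337), (340,345), (293,352) and (246,360). I'll enlarge both for measuring.

Run:
```python
from h import *
im=cv2.imread("pics/top0.png")
a=cv2.resize(im[195:275,155:395],None,fx=3.33,fy=3.33,interpolation=cv2.INTER_CUBIC)
b=cv2.resize(im[300:392,210:450],None,fx=3.33,fy=3.33,interpolation=cv2.INTER_CUBIC)
cv2.imwrite("pics/crop1.png",np.vstack([a,b])); print(a.shape,b.shape)
```

```text
(266, 799, 3) (306, 799, 3)
```

View pics/crop1.png

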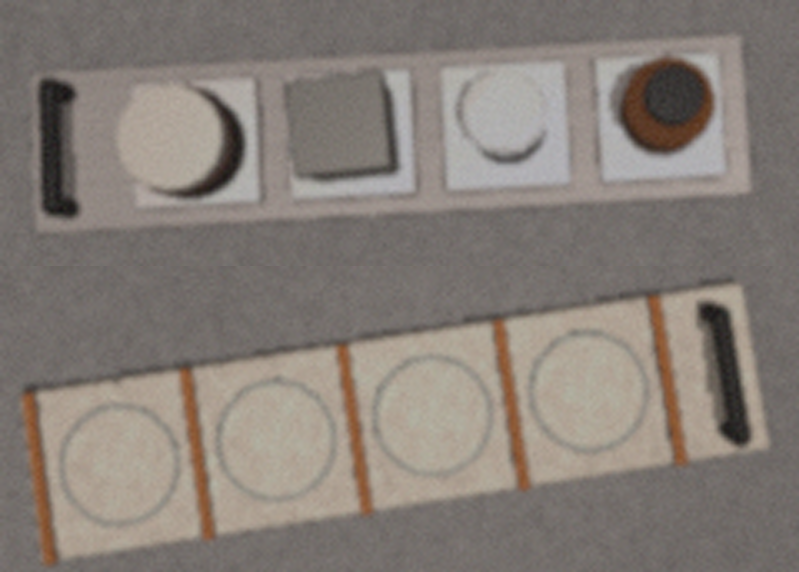

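Run:
```python
from h import *
np.set_printoptions(precision=4,suppress=True)
P=lambda x,y,lo:((x+.5)/3.33-.5+(210 if lo else 155),((y-266 if lo else y)+.5)/3.33-.5+(300 if lo else 195))
R=[]
for n,x,y in(("jar",589,391),("sq",433,415),("tin",276,439),("bot",120,464)):
    p=back("top",*P(x,y,1),.012);R.append(p);print("place",n,p)
R=np.array(R);d=np.diff(R,axis=0);print(np.linalg.norm(d,axis=1),"rack yaw",np.arctan2(-d.sum(0)[0],d.sum(0)[1]))
T={}
for n,x,y,z in(("jar",171,138,.062),("sq",339,124.5,.070),("tin",504,112,.088),("bot",675,95,.090),("plb",506,126,.014),("pld",660,116,.014)):
    T[n]=back("top",*P(x,y,0),z);print(n,T[n],"scene",np.round(proj("scene",T[n])))
c=[back("top",*P(x,y,0),.070) for x,y in((286,78),(382,70),(391,170),(296,180))]
print(c)
for i in range(4):
  e=c[(i+1)%4]-c[i];print(np.linalg.norm(e),np.degrees(np.arctan2(e[1],e[0]))%90)
d=T["plb"]-T["pld"];print("tray dir",d,np.degrees(np.arctan2(-d[0],d[1])))
```

```text
place jar [ 0.495  -0.1294  0.012 ]
place sq [ 0.4845 -0.055   0.012 ]
place tin [0.4741 0.0196 0.012 ]
place bot [0.4632 0.0935 0.012 ]
[0.0751 0.0753 0.0747] rack yaw 0.1415161898692417
jar [0.6538 0.1456 0.062 ] scene [387. 305.]
sq [0.6583 0.0689 0.07  ] scene [356. 271.]
tin [ 0.6612 -0.0053  0.088 ] scene [328. 236.]
bot [ 0.6676 -0.0795  0.09  ] scene [301. 209.]
plb [ 0.6627 -0.0041  0.014 ] scene [327. 262.]
pld [ 0.6668 -0.0786  0.014 ] scene [303. 236.]
[array([0.6795, 0.0926, 0.07  ]), array([0.6826, 0.0497, 0.07  ]), array([0.6377, 0.0457, 0.07  ]), array([0.6337, 0.0879, 0.07  ])]
0.04302068539984041 4.248970897114177
0.04506574931840155 5.04227513725337
0.04241760302245226 5.462988892933282
0.04597676425032644 5.790137815622732
tray dir [-0.0041  0.0745  0.    ] 3.1705381101634913
```

The ring spacing comes out at 75 mm, and projecting the estimates into the scene view agrees. I'll turn the tool so the jaws open across the row (yaw about -86.7°), then move above the jar.

Request:
arm_command --motion '[[[0,0,0],[0,0,7.08],1],[[0,0,0],[0,0,7.08],1],[[0,0,0],[0,0,7.08],1],[[0,0,0],[0,0,7.08],1],[[0,0,0],[0,0,7.08],1],[[0,0,0],[0,0,7.08],1],[[0,0,0],[0,0,7.08],1],[[0,0,0],[0,0,7.08],1],[[0,0,0],[0,0,7.08],1]]' --newtons 15

```text
t: 0.85
eef_pos: [0.2626, 0.6215, 0.248]
ee_rot: [3.141, -0.001, -1.518]
force: [0.0, 0.1, 0.2]
width: 0.0875
```

Request:
arm_command --motion '[[[24.9,-18.2,0],[0,0,0],1],[[24.9,-18.2,0],[0,0,0],1],[[24.9,-18.2,0],[0,0,0],1],[[24.9,-18.2,0],[0,0,0],1],[[24.9,-18.2,0],[0,0,0],1],[[24.9,-18.2,0],[0,0,0],1],[[24.9,-18.2,0],[0,0,0],1],[[24.9,-18.2,0],[0,0,0],1],[[24.9,-18.2,0],[0,0,0],1],[[24.9,-18.2,0],[0,0,0],1],[[24.9,-18.2,0],[0,0,0],1],[[24.9,-18.2,0],[0,0,0],1],[[24.9,-18.2,0],[0,0,0],1],[[24.9,-18.2,0],[0,0,0],1],[[24.9,-18.2,0],[0,0,0],1],[[24.9,-18.2,0],[0,0,0],1],[[24.9,-18.2,0],[0,0,0],1],[[24.9,-18.2,0],[0,0,0],1],[[24.9,-18.2,0],[0,0,0],1],[[24.9,-18.2,0],[0,0,0],1]]'

```text
t: 2.52
eef_pos: [0.656, 0.1447, 0.2481]
ee_rot: [3.141, -0.0, -1.512]
force: [1.4, -0.0, -0.0]
width: 0.0877
```

```bash
cat >> h.py <<'E'
# targets: name -> grasp xy, place xy
SRC={"jar":(.6538,.1456),"sq":(.6583,.0689),"tin":(.6612,-.0053),"bot":(.6676,-.0795)}
DST={"jar":(.495,-.1294),"sq":(.4845,-.055),"tin":(.4741,.0196),"bot":(.4632,.0935)}
def go(xy,yaw=None,st=None):
    s=arm.get_state(); p=s["eef_pos"]; y=s["ee_rot"][2]
    d=np.array(xy)-p[:2]
    f=lambda a:(round(1e3*(np.cos(a)*d[0]+np.sin(a)*d[1]),1),round(1e3*(np.sin(a)*d[0]-np.cos(a)*d[1]),1))
    print("t %.2f pos"%s["t"],np.round(p,4),"rpy",np.round(s["ee_rot"],4),"yawdeg %.2f"%np.degrees(y),"w %.4f"%s["width"],"F",np.round(s["force"],1))
    print("shift now",f(y),end=" ")
    if yaw is not None: print("turn z %.2f, shift after turn"%(np.degrees(y)-yaw),f(np.radians(yaw)))
    else: print()
E
python3 -c "
from h import *
go(SRC['jar'],-86.7)"
```

```text
t 2.52 pos [0.656  0.1447 0.2481] rpy [ 3.1408e+00 -1.0000e-04 -1.5119e+00] yawdeg -86.63 w 0.0877 F [ 1.4 -0.  -0. ]
shift now (np.float64(-1.1), np.float64(2.1)) turn z 0.07, shift after turn (np.float64(-1.1), np.float64(2.1))
```

Request:
arm_command --motion '[[[-1,2,20],[0,0,0],1],[[0,0,30],[0,0,0],1],[[0,0,30],[0,0,0],1],[[0,0,30],[0,0,0],1],[[0,0,30],[0,0,0],1],[[0,0,20],[0,0,0],1],[[0,0,15],[0,0,0],1],[[0,0,15],[0,0,0],1],[[0,0,15],[0,0,0],1],[[0,0,0],[0,0,0],1],[[0,0,0],[0,0,0],1]]'

```text
t: 3.43
eef_pos: [0.6527, 0.1465, 0.0426]
ee_rot: [3.139, -0.001, -1.512]
force: [-0.8, -1.0, -0.7]
width: 0.0877
```

```bash
python3 -c "
from h import *
save('scene','jar1',(250,150,490,330),3.3)
go(SRC['jar'],-86.7)"
```

```text
t 3.48 pos [0.6535 0.1469 0.0437] rpy [ 3.1412e+00 -4.0000e-04 -1.5117e+00] yawdeg -86.61 w 0.0877 F [0.7 0.4 0.2]
shift now (np.float64(1.3), np.float64(-0.3)) turn z 0.09, shift after turn (np.float64(1.3), np.float64(-0.3))
```

View pics/jar1.png

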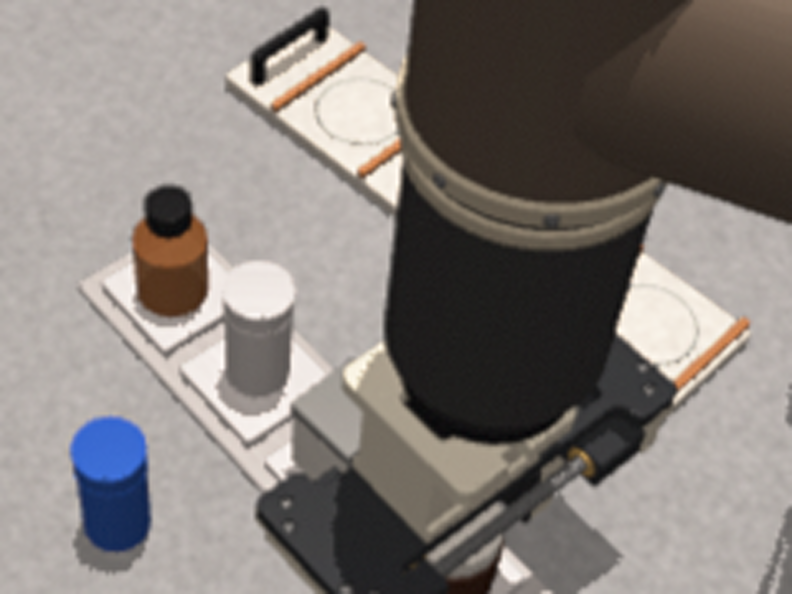

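The jaws straddle the jar across the row with the gripper body clear of the blue tin (crop 113,480). Next I close and lift.

Request:
arm_command --motion '[[[1,0,0],[0,0,0],0],[[0,0,0],[0,0,0],0],[[0,0,0],[0,0,0],0],[[0,0,0],[0,0,0],0],[[0,0,0],[0,0,0],0],[[0,0,0],[0,0,0],0],[[0,0,0],[0,0,0],0],[[0,0,0],[0,0,0],0]]' --newtons 15

```text
t: 4.15
eef_pos: [0.6536, 0.146, 0.0439]
ee_rot: [-3.141, 0.0, -1.512]
force: [0.4, 0.2, 2.1]
width: 0.0518
```

```bash
python3 -c "
from h import *
go(SRC['jar'],-81.9)"
```

```text
t 4.15 pos [0.6536 0.146  0.0439] rpy [-3.1411e+00  1.0000e-04 -1.5118e+00] yawdeg -86.62 w 0.0518 F [0.4 0.2 2.1]
shift now (np.float64(0.4), np.float64(-0.2)) turn z -4.72, shift after turn (np.float64(0.4), np.float64(-0.1))
```

Request:
arm_command --motion '[[[0,0,-5],[0,0,0],0],[[0,0,-10],[0,0,0],0],[[0,0,-20],[0,0,0],0],[[0,0,-25],[0,0,0],0],[[0,0,-25],[0,0,-2.4],0],[[0,0,-25],[0,0,-2.3],0],[[10,8,0],[0,0,0],0],[[20,15.7,0],[0,0,0],0],[[20,15.7,0],[0,0,0],0],[[20,15.7,0],[0,0,0],0],[[20,15.7,0],[0,0,0],0],[[20,15.7,0],[0,0,0],0],[[20,15.7,0],[0,0,0],0],[[20,15.7,0],[0,0,0],0],[[20,15.7,0],[0,0,0],0],[[20,15.7,0],[0,0,0],0],[[20,15.7,0],[0,0,0],0],[[20,15.7,0],[0,0,0],0],[[20,15.7,0],[0,0,0],0],[[0,0,0],[0,0,0],0]]'

```text
t: 5.82
eef_pos: [0.4914, -0.1317, 0.1541]
ee_rot: [3.141, 0.0, -1.432]
force: [-0.5, 0.3, -1.4]
width: 0.0517
```

```bash
python3 -c "
from h import *
save('scene','jar2',(220,80,460,260),3.3)
go(DST['jar'],-81.9)"
```

```text
t 5.87 pos [ 0.4927 -0.1307  0.1542] rpy [-3.1413e+00  1.0000e-04 -1.4325e+00] yawdeg -82.08 w 0.0518 F [ 0.5  0.  -1. ]
shift now (np.float64(-1.0), np.float64(-2.5)) turn z -0.18, shift after turn (np.float64(-1.0), np.float64(-2.5))
```

View pics/jar2.png

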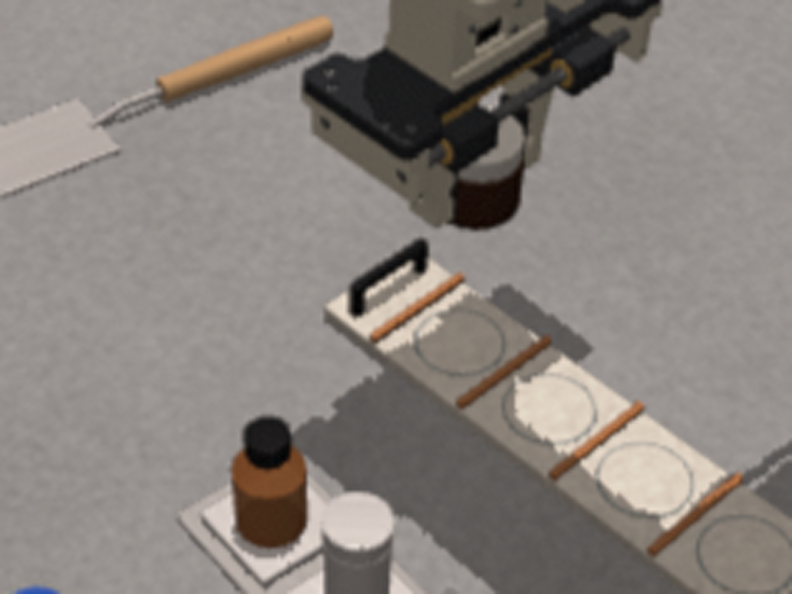

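The jar is held upright above the place next to the handle. Now I correct the position and lower it.

Request:
arm_command --motion '[[[-1.3,-2.5,10],[0,0,0],0],[[0,0,20],[0,0,0],0],[[0,0,20],[0,0,0],0],[[0,0,20],[0,0,0],0],[[0,0,20],[0,0,0],0],[[0,0,12],[0,0,0],0],[[0,0,5],[0,0,0],0],[[0,0,2],[0,0,0],0],[[0,0,0],[0,0,0],0],[[0,0,0],[0,0,0],0]]'

```text
t: 6.7
eef_pos: [0.4971, -0.1273, 0.0451]
ee_rot: [-3.141, -0.0, -1.429]
force: [0.6, 0.4, -0.6]
width: 0.0517
```

```bash
python3 -c "
from h import *
go(DST['jar'],-81.9)"
```

```text
t 6.70 pos [ 0.4971 -0.1273  0.0451] rpy [-3.1406e+00 -2.0000e-04 -1.4293e+00] yawdeg -81.89 w 0.0517 F [ 0.6  0.4 -0.6]
shift now (np.float64(1.8), np.float64(2.4)) turn z 0.01, shift after turn (np.float64(1.8), np.float64(2.4))
```

Request:
arm_command --motion '[[[1.4,2.4,0],[0,0,0],0],[[0,0,0],[0,0,0],0],[[0,0,0],[0,0,0],0],[[0,0,0],[0,0,0],0],[[0,0,0],[0,0,0],0]]'

```text
t: 7.12
eef_pos: [0.4944, -0.1293, 0.0449]
ee_rot: [-3.141, -0.0, -1.43]
force: [0.5, 0.5, -1.9]
width: 0.0517
```

Request:
arm_command --motion '[[[0,0,0],[0,0,0],0]]'

```text
t: 7.2
eef_pos: [0.4943, -0.1293, 0.0447]
ee_rot: [-3.141, -0.0, -1.43]
force: [-0.7, 0.7, -0.8]
width: 0.0515
```

Request:
arm_command --motion '[[[0,0,0],[0,0,0],0]]'

```text
t: 7.28
eef_pos: [0.4942, -0.1293, 0.0446]
ee_rot: [-3.142, -0.0, -1.43]
force: [0.7, 0.7, -1.4]
width: 0.0511
```

```bash
python3 -c "
from h import *
go(DST['jar'],-81.9)"
```

```text
t 7.28 pos [ 0.4942 -0.1293  0.0446] rpy [-3.1415 -0.     -1.4299] yawdeg -81.93 w 0.0511 F [ 0.7  0.7 -1.4]
shift now (np.float64(0.2), np.float64(-0.8)) turn z -0.03, shift after turn (np.float64(0.2), np.float64(-0.8))
```

Request:
arm_command --motion '[[[0,-0.6,1],[0,0,0],0],[[0,0,1],[0,0,0],0],[[0,0,0.5],[0,0,0],0],[[0,0,0],[0,0,0],0],[[0,0,0],[0,0,0],0]]'

```text
t: 7.7
eef_pos: [0.4947, -0.1292, 0.042]
ee_rot: [3.141, 0.0, -1.43]
force: [0.1, 0.3, -1.9]
width: 0.0516
```

Request:
arm_command --motion '[[[0,0,0.5],[0,0,0],0],[[0,0,0],[0,0,0],0],[[0,0,0],[0,0,0],0]]'

```text
t: 7.95
eef_pos: [0.4948, -0.1292, 0.0418]
ee_rot: [-3.141, -0.0, -1.43]
force: [-1.8, 0.3, 4.2]
width: 0.0518
```

Contact felt (4 N upward). Release, rise, and go to the square pot.

Request:
arm_command --motion '[[[0,0,0],[0,0,0],0.3],[[0,0,0],[0,0,0],0.6],[[0,0,0],[0,0,0],1],[[0,0,0],[0,0,0],1],[[0,0,0],[0,0,0],1],[[0,0,0],[0,0,0],1],[[0,0,0],[0,0,0],1],[[0,0,0],[0,0,0],1],[[0,0,-10],[0,0,0],1],[[0,0,-20],[0,0,0],1],[[0,0,-35],[0,0,0],1],[[0,0,-35],[0,0,0],1],[[0,0,-35],[0,0,3.1],1]]'

```text
t: 9.03
eef_pos: [0.4943, -0.1293, 0.1788]
ee_rot: [3.141, -0.0, -1.483]
force: [1.6, 0.1, -0.6]
width: 0.0878
```

Request:
arm_command --motion '[[[-8,-8,0],[0,0,0],1],[[-17,-17,0],[0,0,0],1],[[-17,-17,0],[0,0,0],1],[[-17,-17,0],[0,0,0],1],[[-17,-17,0],[0,0,0],1],[[-17,-17,0],[0,0,0],1],[[-17,-17,0],[0,0,0],1],[[-17,-17,0],[0,0,0],1],[[-17,-17,0],[0,0,0],1],[[-17,-17,0],[0,0,0],1],[[-17,-17,0],[0,0,0],1],[[-5,-2,0],[0,0,0],1],[[0,0,0],[0,0,0],1],[[0,0,0],[0,0,0],1],[[0,0,0],[0,0,0],1],[[0,0,0],[0,0,0],1],[[0,0,0],[0,0,0],1]]'

```text
t: 10.45
eef_pos: [0.6579, 0.068, 0.1771]
ee_rot: [-3.141, 0.0, -1.485]
force: [0.4, 1.0, 0.6]
width: 0.0873
```

```bash
python3 -c "
from h import *
go(SRC['sq'],-85)"
```

```text
t 10.45 pos [0.6579 0.068  0.1771] rpy [-3.1412e+00  1.0000e-04 -1.4848e+00] yawdeg -85.07 w 0.0873 F [0.4 1.  0.6]
shift now (np.float64(-0.9), np.float64(-0.5)) turn z -0.07, shift after turn (np.float64(-0.9), np.float64(-0.5))
```

Request:
arm_command --motion '[[[-0.9,-0.5,10],[0,0,0],1],[[0,0,25],[0,0,0],1],[[0,0,25],[0,0,0],1],[[0,0,25],[0,0,0],1],[[0,0,15],[0,0,0],1],[[0,0,12],[0,0,0],1],[[0,0,0],[0,0,0],1],[[0,0,0],[0,0,0],1],[[0,0,0],[0,0,0],1],[[0,0,0],[0,0,0],0],[[0,0,0],[0,0,0],0],[[0,0,0],[0,0,0],0],[[0,0,0],[0,0,0],0],[[0,0,0],[0,0,0],0],[[0,0,0],[0,0,0],0],[[0,0,0],[0,0,0],0],[[0,0,0],[0,0,0],0],[[0,0,0],[0,0,0],0]]'

```text
t: 11.95
eef_pos: [0.6587, 0.0697, 0.0646]
ee_rot: [3.142, -0.0, -1.484]
force: [0.4, -0.0, 0.2]
width: 0.0437
```

```bash
python3 -c "
from h import *
go(SRC['sq'],-85)
go(DST['sq'],-81.9)"
```

```text
t 11.95 pos [0.6587 0.0697 0.0646] rpy [ 3.1415e+00 -1.0000e-04 -1.4839e+00] yawdeg -85.02 w 0.0437 F [ 0.4 -0.   0.2]
shift now (np.float64(0.7), np.float64(0.4)) turn z -0.02, shift after turn (np.float64(0.7), np.float64(0.4))
t 11.95 pos [0.6587 0.0697 0.0646] rpy [ 3.1415e+00 -1.0000e-04 -1.4839e+00] yawdeg -85.02 w 0.0437 F [ 0.4 -0.   0.2]
shift now (np.float64(109.1), np.float64(184.3)) turn z -3.12, shift after turn (np.float64(98.9), np.float64(190.0))
```

Request:
arm_command --motion '[[[0,0,-5],[0,0,0],0],[[0,0,-10],[0,0,0],0],[[0,0,-25],[0,0,0],0],[[0,0,-30],[0,0,0],0],[[0,0,-30],[0,0,-3.1],0],[[5,10,0],[0,0,0],0],[[9,18,0],[0,0,0],0],[[9,18,0],[0,0,0],0],[[9,18,0],[0,0,0],0],[[9,18,0],[0,0,0],0],[[10,18,0],[0,0,0],0],[[10,18,0],[0,0,0],0],[[10,18,0],[0,0,0],0],[[10,18,0],[0,0,0],0],[[9,18,0],[0,0,0],0],[[8.2,18,0],[0,0,0],0],[[0,0,0],[0,0,0],0],[[0,0,0],[0,0,0],0],[[0,0,0],[0,0,0],0],[[0,0,0],[0,0,0],0]]'

```text
t: 13.62
eef_pos: [0.4851, -0.0539, 0.165]
ee_rot: [-3.141, 0.0, -1.43]
force: [0.4, -0.4, -0.7]
width: 0.0438
```

```bash
python3 -c "
from h import *
save('scene','sq1',(220,80,460,260),3.3)
go(DST['sq'],-81.9)"
```

```text
t 13.67 pos [ 0.485  -0.0539  0.1648] rpy [-3.1411 -0.     -1.4295] yawdeg -81.91 w 0.0435 F [-0.4  0.5 -1.1]
shift now (np.float64(1.0), np.float64(0.7)) turn z -0.01, shift after turn (np.float64(1.0), np.float64(0.7))
```

View pics/sq1.png

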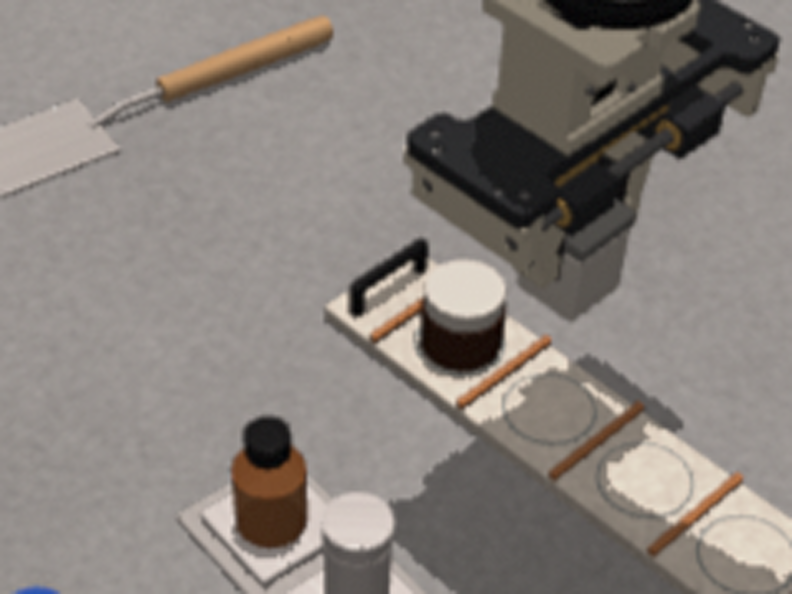

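The jar stands upright centred on its ring (crop 463,320). The square pot is held above its place, so I lower it.

Request:
arm_command --motion '[[[0.4,0.7,10],[0,0,0],0],[[0,0,20],[0,0,0],0],[[0,0,20],[0,0,0],0],[[0,0,20],[0,0,0],0],[[0,0,17],[0,0,0],0],[[0,0,8],[0,0,0],0],[[0,0,4],[0,0,0],0],[[0,0,0],[0,0,0],0],[[0,0,0],[0,0,0],0],[[0,0,0],[0,0,0],0],[[0,0,0],[0,0,0],0]]'

```text
t: 14.58
eef_pos: [0.4844, -0.0546, 0.0665]
ee_rot: [-3.14, 0.0, -1.43]
force: [-1.1, 0.7, -1.1]
width: 0.0438
```

```bash
python3 -c "
from h import *
go(DST['sq'],-81.9)"
```

```text
t 14.58 pos [ 0.4844 -0.0546  0.0665] rpy [-3.1398e+00  2.0000e-04 -1.4297e+00] yawdeg -81.92 w 0.0438 F [-1.1  0.7 -1.1]
shift now (np.float64(0.4), np.float64(-0.1)) turn z -0.02, shift after turn (np.float64(0.4), np.float64(-0.1))
```

Request:
arm_command --motion '[[[0,0,1.5],[0,0,0],0],[[0,0,1],[0,0,0],0],[[0,0,1],[0,0,0],0],[[0,0,0.5],[0,0,0],0],[[0,0,0],[0,0,0],0],[[0,0,0],[0,0,0],0],[[0,0,0],[0,0,0],0]]'

```text
t: 15.17
eef_pos: [0.4841, -0.0547, 0.0624]
ee_rot: [-3.141, -0.0, -1.429]
force: [-2.0, 0.7, 7.8]
width: 0.0436
```

Request:
arm_command --motion '[[[0,0,0.4],[0,0,0],0],[[0,0,0],[0,0,0],0]]'

```text
t: 15.33
eef_pos: [0.4841, -0.0547, 0.0623]
ee_rot: [-3.141, -0.0, -1.429]
force: [-3.9, 1.0, 13.2]
width: 0.0441
```

Request:
arm_command --motion '[[[0,0,-0.5],[0,0,0],0.3],[[0,0,0],[0,0,0],0.6],[[0,0,0],[0,0,0],1],[[0,0,0],[0,0,0],1],[[0,0,0],[0,0,0],1],[[0,0,0],[0,0,0],1],[[0,0,0],[0,0,0],1],[[0,0,0],[0,0,0],1],[[0,0,-10],[0,0,0],1],[[0,0,-20],[0,0,0],1],[[0,0,-35],[0,0,0],1],[[0,0,-35],[0,0,0],1],[[0,0,-30],[0,0,4.8],1]]'

```text
t: 16.42
eef_pos: [0.4838, -0.0548, 0.1938]
ee_rot: [-3.141, -0.0, -1.512]
force: [1.7, -0.0, -0.1]
width: 0.0879
```

Request:
arm_command --motion '[[[-2,-9,0],[0,0,0],1],[[-3.7,-17,0],[0,0,0],1],[[-3.7,-17,0],[0,0,0],1],[[-3.7,-17,0],[0,0,0],1],[[-3.7,-17,0],[0,0,0],1],[[-3.7,-17,0],[0,0,0],1],[[-3.7,-17,0],[0,0,0],1],[[-3.7,-17,0],[0,0,0],1],[[-3.7,-17,0],[0,0,0],1],[[-3.7,-17,0],[0,0,0],1],[[-3.7,-17,0],[0,0,0],1],[[0,0,0],[0,0,0],1],[[0,0,0],[0,0,0],1],[[0,0,0],[0,0,0],1],[[0,0,0],[0,0,0],1],[[0,0,0],[0,0,0],1]]'

```text
t: 17.75
eef_pos: [0.6596, -0.0058, 0.1919]
ee_rot: [-3.141, 0.0, -1.514]
force: [-0.6, 0.1, 0.1]
width: 0.0879
```

```bash
python3 -c "
from h import *
go(SRC['tin'],-86.7)"
```

```text
t 17.75 pos [ 0.6596 -0.0058  0.1919] rpy [-3.1414e+00  1.0000e-04 -1.5138e+00] yawdeg -86.73 w 0.0879 F [-0.6  0.1  0.1]
shift now (np.float64(-0.4), np.float64(-1.6)) turn z -0.03, shift after turn (np.float64(-0.4), np.float64(-1.6))
```

Request:
arm_command --motion '[[[-0.4,-1.6,10],[0,0,0],1],[[0,0,25],[0,0,0],1],[[0,0,30],[0,0,0],1],[[0,0,30],[0,0,0],1],[[0,0,20],[0,0,0],1],[[0,0,14],[0,0,0],1],[[0,0,0],[0,0,0],1],[[0,0,0],[0,0,0],1],[[0,0,0],[0,0,0],1],[[0,0,0],[0,0,0],0],[[0,0,0],[0,0,0],0],[[0,0,0],[0,0,0],0],[[0,0,0],[0,0,0],0],[[0,0,0],[0,0,0],0],[[0,0,0],[0,0,0],0],[[0,0,0],[0,0,0],0],[[0,0,0],[0,0,0],0],[[0,0,0],[0,0,0],0],[[0,0,0],[0,0,0],0]]'

```text
t: 19.33
eef_pos: [0.6618, -0.0051, 0.0626]
ee_rot: [3.142, -0.0, -1.514]
force: [0.6, 0.6, 0.3]
width: 0.0355
```

```bash
python3 -c "
from h import *
go(SRC['tin'],-86.7)
go(DST['tin'],-81.9)"
```

```text
t 19.33 pos [ 0.6618 -0.0051  0.0626] rpy [ 3.1416 -0.     -1.5137] yawdeg -86.73 w 0.0355 F [0.6 0.6 0.3]
shift now (np.float64(0.2), np.float64(0.6)) turn z -0.03, shift after turn (np.float64(0.2), np.float64(0.6))
t 19.33 pos [ 0.6618 -0.0051  0.0626] rpy [ 3.1416 -0.     -1.5137] yawdeg -86.73 w 0.0355 F [0.6 0.6 0.3]
shift now (np.float64(-35.4), np.float64(186.0)) turn z -4.83, shift after turn (np.float64(-50.9), np.float64(182.3))
```

Request:
arm_command --motion '[[[0,0,-5],[0,0,0],0],[[0,0,-10],[0,0,0],0],[[0,0,-25],[0,0,0],0],[[0,0,-30],[0,0,0],0],[[0,0,-30],[0,0,-4.8],0],[[-2.5,9.3,0],[0,0,0],0],[[-4.9,17.3,0],[0,0,0],0],[[-4.9,17.3,0],[0,0,0],0],[[-4.9,17.3,0],[0,0,0],0],[[-4.9,17.3,0],[0,0,0],0],[[-4.9,17.3,0],[0,0,0],0],[[-4.9,17.3,0],[0,0,0],0],[[-4.9,17.3,0],[0,0,0],0],[[-4.9,17.3,0],[0,0,0],0],[[-4.9,17.3,0],[0,0,0],0],[[-4.7,17.3,0],[0,0,0],0],[[0,0,0],[0,0,0],0],[[0,0,0],[0,0,0],0],[[0,0,0],[0,0,0],0],[[0,0,0],[0,0,0],0]]'

```text
t: 21.0
eef_pos: [0.4748, 0.0202, 0.1631]
ee_rot: [-3.141, 0.0, -1.43]
force: [0.3, -0.5, -0.4]
width: 0.0358
```

```bash
python3 -c "
from h import *
save('scene','tin1',(250,80,490,260),3.3)
go(DST['tin'],-81.9)"
```

```text
t 21.05 pos [0.4747 0.0201 0.1628] rpy [-3.1412  0.     -1.4301] yawdeg -81.94 w 0.0358 F [ 0.4  0.4 -1.7]
shift now (np.float64(0.4), np.float64(0.7)) turn z -0.04, shift after turn (np.float64(0.4), np.float64(0.7))
```

View pics/tin1.png

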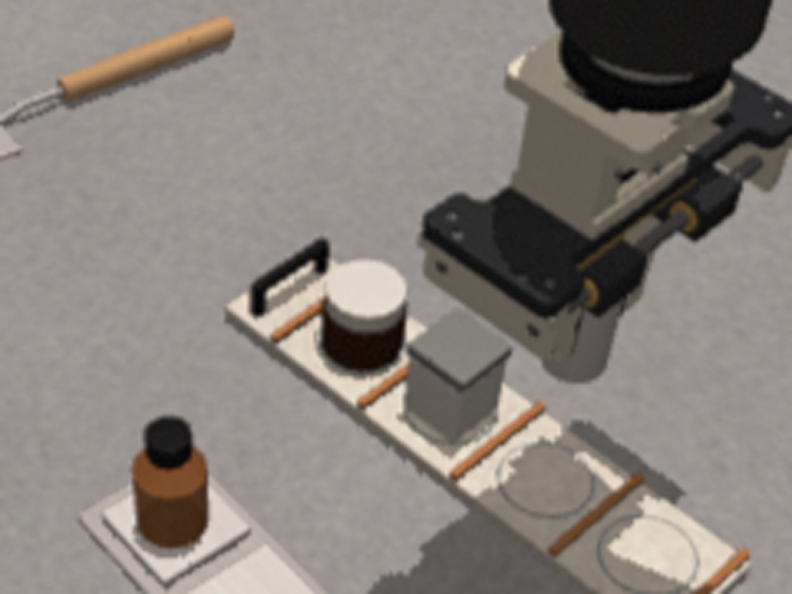

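Jar (363,320) and square pot (455,380) stand in their places, and the tin is held above the third ring. Lowering it now.

Request:
arm_command --motion '[[[0.2,0.7,10],[0,0,0],0],[[0,0,20],[0,0,0],0],[[0,0,20],[0,0,0],0],[[0,0,20],[0,0,0],0],[[0,0,17],[0,0,0],0],[[0,0,8],[0,0,0],0],[[0,0,4],[0,0,0],0],[[0,0,0],[0,0,0],0],[[0,0,0],[0,0,0],0],[[0,0,0],[0,0,0],0],[[0,0,0],[0,0,0],0]]'

```text
t: 21.97
eef_pos: [0.474, 0.0201, 0.0646]
ee_rot: [-3.14, 0.0, -1.43]
force: [-0.1, 0.6, -1.0]
width: 0.0357
```

Request:
arm_command --motion '[[[0,0,1.5],[0,0,0],0],[[0,0,1],[0,0,0],0],[[0,0,0.5],[0,0,0],0],[[0,0,0],[0,0,0],0],[[0,0,0],[0,0,0],0],[[0,0,0],[0,0,0],0]]'

```text
t: 22.47
eef_pos: [0.4734, 0.0198, 0.0607]
ee_rot: [-3.142, -0.0, -1.43]
force: [-0.0, 0.2, -1.4]
width: 0.0356
```

```bash
python3 -c "
from h import *
go(DST['tin'],-81.9)"
```

```text
t 22.47 pos [0.4734 0.0198 0.0607] rpy [-3.1416 -0.     -1.4299] yawdeg -81.93 w 0.0356 F [-0.   0.2 -1.4]
shift now (np.float64(0.3), np.float64(-0.7)) turn z -0.03, shift after turn (np.float64(0.3), np.float64(-0.7))
```

Request:
arm_command --motion '[[[0,-0.5,0.5],[0,0,0],0],[[0,0,0],[0,0,0],0],[[0,0,0],[0,0,0],0]]'

```text
t: 22.72
eef_pos: [0.4736, 0.0198, 0.0605]
ee_rot: [3.141, -0.0, -1.43]
force: [-3.9, 0.3, 6.1]
width: 0.0358
```

Request:
arm_command --motion '[[[0,0,0],[0,0,0],0.3],[[0,0,0],[0,0,0],0.6],[[0,0,0],[0,0,0],1],[[0,0,0],[0,0,0],1],[[0,0,0],[0,0,0],1],[[0,0,0],[0,0,0],1],[[0,0,0],[0,0,0],1],[[0,0,0],[0,0,0],1],[[0,0,-10],[0,0,0],1],[[0,0,-20],[0,0,0],1],[[0,0,-35],[0,0,0],1],[[0,0,-35],[0,0,0],1],[[0,0,-30],[0,0,4.8],1]]'

```text
t: 23.8
eef_pos: [0.4739, 0.0198, 0.1923]
ee_rot: [-3.141, -0.0, -1.512]
force: [0.9, 0.1, -0.1]
width: 0.0876
```

Request:
arm_command --motion '[[[5.3,-8.5,0],[0,0,0],1],[[10.5,-18,0],[0,0,0],1],[[10.5,-18,0],[0,0,0],1],[[10.5,-18,0],[0,0,0],1],[[10.5,-18,0],[0,0,0],1],[[10.5,-18,0],[0,0,0],1],[[10.5,-18,0],[0,0,0],1],[[10.5,-18,0],[0,0,0],1],[[10.5,-18,0],[0,0,0],1],[[10.5,-18,0],[0,0,0],1],[[10.5,-18,0],[0,0,0],1],[[0,0,0],[0,0,0],1],[[0,0,0],[0,0,0],1],[[0,0,0],[0,0,0],1],[[0,0,0],[0,0,0],1],[[0,0,0],[0,0,0],1]]'

```text
t: 25.13
eef_pos: [0.6679, -0.0791, 0.1905]
ee_rot: [-3.141, 0.0, -1.513]
force: [0.6, 0.5, -0.1]
width: 0.0876
```

```bash
python3 -c "
from h import *
go(SRC['bot'],-86.7)"
```

```text
t 25.13 pos [ 0.6679 -0.0791  0.1905] rpy [-3.1413e+00  1.0000e-04 -1.5131e+00] yawdeg -86.70 w 0.0876 F [ 0.6  0.5 -0.1]
shift now (np.float64(0.4), np.float64(0.3)) turn z 0.00, shift after turn (np.float64(0.4), np.float64(0.3))
```

Request:
arm_command --motion '[[[0.4,0.3,10],[0,0,0],1],[[0,0,25],[0,0,0],1],[[0,0,30],[0,0,0],1],[[0,0,30],[0,0,0],1],[[0,0,25],[0,0,0],1],[[0,0,17],[0,0,0],1],[[0,0,0],[0,0,0],1],[[0,0,0],[0,0,0],1],[[0,0,0],[0,0,0],1],[[0,0,0],[0,0,0],0],[[0,0,0],[0,0,0],0],[[0,0,0],[0,0,0],0],[[0,0,0],[0,0,0],0],[[0,0,0],[0,0,0],0],[[0,0,0],[0,0,0],0],[[0,0,0],[0,0,0],0],[[0,0,0],[0,0,0],0],[[0,0,0],[0,0,0],0],[[0,0,0],[0,0,0],0]]'

```text
t: 26.72
eef_pos: [0.6681, -0.0799, 0.0532]
ee_rot: [3.142, -0.0, -1.514]
force: [0.4, 0.0, 0.2]
width: 0.0422
```

```bash
python3 -c "
from h import *
go(SRC['bot'],-86.7)
go(DST['bot'],-81.9)"
```

```text
t 26.72 pos [ 0.6681 -0.0799  0.0532] rpy [ 3.1415 -0.     -1.5136] yawdeg -86.72 w 0.0422 F [0.4 0.  0.2]
shift now (np.float64(-0.4), np.float64(0.5)) turn z -0.02, shift after turn (np.float64(-0.4), np.float64(0.5))
t 26.72 pos [ 0.6681 -0.0799  0.0532] rpy [ 3.1415 -0.     -1.5136] yawdeg -86.72 w 0.0422 F [0.4 0.  0.2]
shift now (np.float64(-184.8), np.float64(194.6)) turn z -4.82, shift after turn (np.float64(-200.5), np.float64(178.4))
```

Request:
arm_command --motion '[[[0,0,-5],[0,0,0],0],[[0,0,-10],[0,0,0],0],[[0,0,-25],[0,0,0],0],[[0,0,-35],[0,0,0],0],[[0,0,-35],[0,0,-4.8],0],[[-8.1,7,0],[0,0,0],0],[[-16,14.3,0],[0,0,0],0],[[-16,14.3,0],[0,0,0],0],[[-16,14.3,0],[0,0,0],0],[[-16,14.3,0],[0,0,0],0],[[-16,14.3,0],[0,0,0],0],[[-16,14.3,0],[0,0,0],0],[[-16,14.3,0],[0,0,0],0],[[-16,14.3,0],[0,0,0],0],[[-16,14.3,0],[0,0,0],0],[[-16,14.3,0],[0,0,0],0],[[-16,14.3,0],[0,0,0],0],[[-16,14.1,0],[0,0,0],0],[[0,0,0],[0,0,0],0],[[0,0,0],[0,0,0],0]]'

```text
t: 28.38
eef_pos: [0.4631, 0.0939, 0.1642]
ee_rot: [-3.14, 0.001, -1.428]
force: [0.2, -0.3, -0.6]
width: 0.0415
```

Request:
arm_command --motion '[[[0,0,0],[0,0,0],0],[[0,0,0],[0,0,0],0],[[0,0,0],[0,0,0],0]]'

```text
t: 28.63
eef_pos: [0.4638, 0.0928, 0.1632]
ee_rot: [-3.142, -0.0, -1.431]
force: [0.4, 0.6, -1.2]
width: 0.0417
```

```bash
python3 -c "
from h import *
save('scene','bot1',(270,120,510,300),3.3)
go(DST['bot'],-81.9)"
```

```text
t 28.68 pos [0.4637 0.0928 0.1631] rpy [ 3.1414e+00 -1.0000e-04 -1.4309e+00] yawdeg -81.98 w 0.0414 F [ 0.2  0.3 -0.4]
shift now (np.float64(-0.8), np.float64(0.4)) turn z -0.08, shift after turn (np.float64(-0.8), np.float64(0.4))
```

View pics/bot1.png

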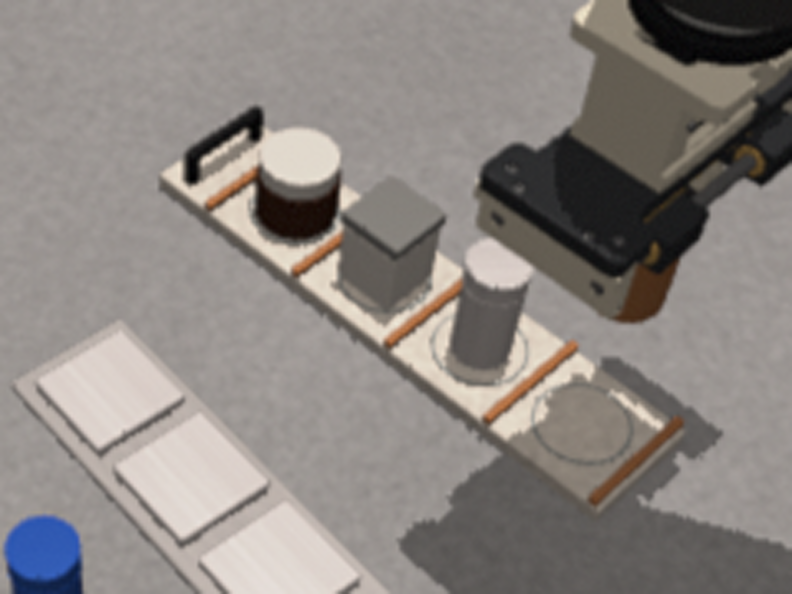

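All three placed pots are upright on their rings, and the bottle is held above the fourth. Lowering it now.

Request:
arm_command --motion '[[[-0.4,0.4,10],[0,0,0],0],[[0,0,20],[0,0,0],0],[[0,0,20],[0,0,0],0],[[0,0,25],[0,0,0],0],[[0,0,20],[0,0,0],0],[[0,0,10],[0,0,0],0],[[0,0,4],[0,0,0],0],[[0,0,0],[0,0,0],0],[[0,0,0],[0,0,0],0],[[0,0,0],[0,0,0],0],[[0,0,0],[0,0,0],0]]'

```text
t: 29.6
eef_pos: [0.4635, 0.0938, 0.055]
ee_rot: [-3.14, 0.001, -1.43]
force: [-0.4, 0.4, -0.3]
width: 0.0414
```

Request:
arm_command --motion '[[[0,0,1],[0,0,0],0],[[0,0,1],[0,0,0],0],[[0,0,0.5],[0,0,0],0],[[0,0,0],[0,0,0],0],[[0,0,0],[0,0,0],0],[[0,0,0],[0,0,0],0]]'

```text
t: 30.1
eef_pos: [0.4629, 0.0935, 0.0517]
ee_rot: [-3.142, -0.0, -1.43]
force: [-0.7, 0.4, -0.6]
width: 0.0414
```

```bash
python3 -c "
from h import *
go(DST['bot'],-81.9)"
```

```text
t 30.10 pos [0.4629 0.0935 0.0517] rpy [-3.1415 -0.     -1.4298] yawdeg -81.92 w 0.0414 F [-0.7  0.4 -0.6]
shift now (np.float64(0.1), np.float64(-0.3)) turn z -0.02, shift after turn (np.float64(0.1), np.float64(-0.3))
```

Request:
arm_command --motion '[[[0,0,0.5],[0,0,0],0],[[0,0,0.3],[0,0,0],0],[[0,0,0],[0,0,0],0],[[0,0,0],[0,0,0],0]]'

```text
t: 30.43
eef_pos: [0.463, 0.0935, 0.0511]
ee_rot: [-3.141, 0.0, -1.43]
force: [-0.9, -0.2, 4.4]
width: 0.0417
```

Contact. Release, rise and back away to +y so the top camera can see.

Request:
arm_command --motion '[[[0,0,0],[0,0,0],0.3],[[0,0,0],[0,0,0],0.6],[[0,0,0],[0,0,0],1],[[0,0,0],[0,0,0],1],[[0,0,0],[0,0,0],1],[[0,0,0],[0,0,0],1],[[0,0,0],[0,0,0],1],[[0,0,0],[0,0,0],1],[[0,0,-10],[0,0,0],1],[[0,0,-20],[0,0,0],1],[[0,0,-35],[0,0,0],1],[[0,0,-35],[0,0,0],1],[[0,0,-35],[0,0,0],1],[[0,0,-35],[0,0,0],1]]'

```text
t: 31.6
eef_pos: [0.4625, 0.0932, 0.2227]
ee_rot: [-3.142, 0.0, -1.43]
force: [1.6, 0.9, -0.5]
width: 0.0877
```

Request:
arm_command --motion '[[[-12,0,0],[0,0,0],1],[[-25,0,0],[0,0,0],1],[[-25,0,0],[0,0,0],1],[[-25,0,0],[0,0,0],1],[[-25,0,0],[0,0,0],1],[[-25,0,0],[0,0,0],1],[[-25,0,0],[0,0,0],1],[[-25,0,0],[0,0,0],1],[[-25,0,0],[0,0,0],1],[[-25,0,0],[0,0,0],1],[[-25,0,0],[0,0,0],1],[[-25,0,0],[0,0,0],1],[[-25,0,0],[0,0,0],1],[[-25,0,0],[0,0,0],1],[[-25,0,0],[0,0,0],1],[[0,0,0],[0,0,0],1],[[0,0,0],[0,0,0],1],[[0,0,0],[0,0,0],1],[[0,0,0],[0,0,0],1]]'

```text
t: 33.18
eef_pos: [0.4121, 0.4511, 0.2208]
ee_rot: [3.141, -0.0, -1.43]
force: [0.7, 0.1, -0.6]
width: 0.0874
```

```bash
python3 -c "
from h import *
save('top','end_top',(200,290,460,400),3)
save('scene','end_scene',(270,100,510,280),3.3)
for n,z in (('jar',.060),('sq',.068),('tin',.086),('bot',.088)):
    u,v=proj('top',(*DST[n],z)); print(n,'expected top at crop',round((u-200)*3),round((v-290)*3))
go(DST['bot'])"
```

```text
jar expected top at crop 574 154
sq expected top at crop 424 180
tin expected top at crop 268 210
bot expected top at crop 111 236
t 33.28 pos [0.4122 0.4511 0.2211] rpy [-3.1415e+00  2.0000e-04 -1.4306e+00] yawdeg -81.97 w 0.0875 F [-0.5 -0.6  0.3]
shift now (np.float64(361.2), np.float64(-0.5))
```

View pics/end_top.png

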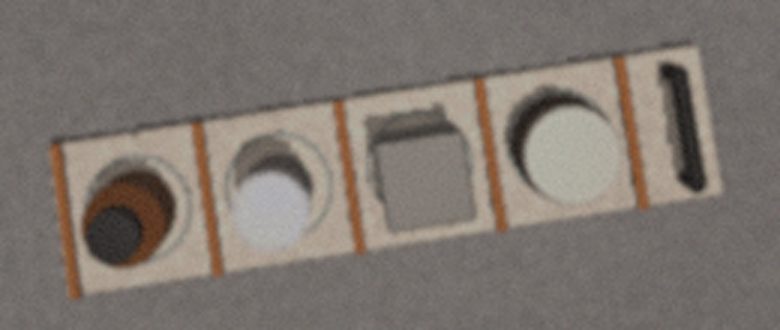

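View pics/end_scene.png

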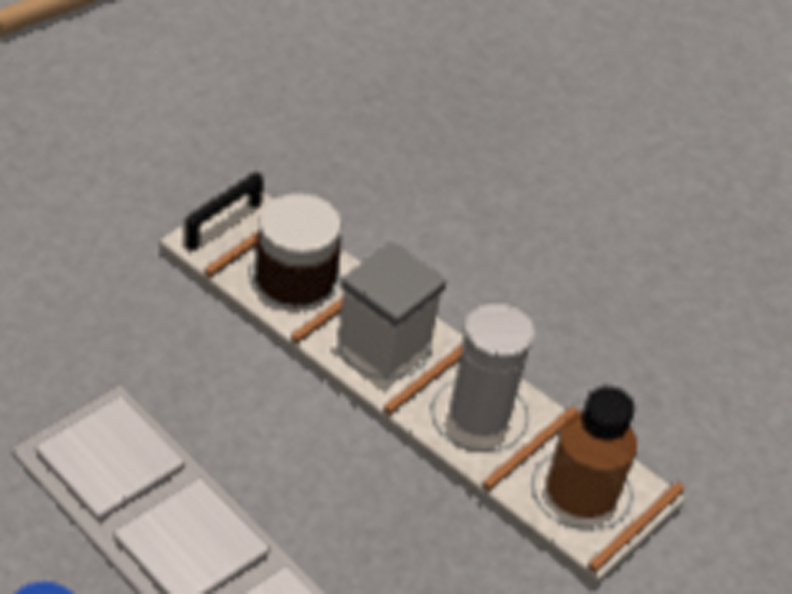

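Seen from the top, the pots' tops are at jar (571,154), square (425,181), tin (271,209) and bottle (114,235). That is within 3 crop pixels (about 1.5 mm) of where they should be, and the scene view shows all four upright in order from the handle. Handing in.

```bash
python3 -c "
from h import *
print(arm.job_done())"
```

```text
the job is handed in; nothing more can be done
None
```

I moved the four pots one at a time to the tasting rack. Counted from its handle they stand jar, square pot, tin, bottle, the same order as on the cooling tray. Each was lowered until the wrist felt light contact (4 to 13 N) and only then released, and the arm then backed well away.

The last checks, with the clock at about 33 s of the 88 s allowed, showed:
- **Upright:** the scene view shows all four standing upright, inside their rings and clear of the ribs.
- **Centring:** in the top view each pot's top is within about 1.5 mm of where it should be over its ring. That is measured against the camera's own calibration, which is good to about 2 mm.
- **Nothing failed:** no check failed. The only disagreement was a few position readings taken before the arm had settled, off by 2–3 mm. I waited, re-measured and corrected before setting those pots down.

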